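Fill the empty jar with walnuts through the jar funnel

TASK

One of the two glass jars is already full of walnuts: set the steel funnel upright in the mouth of the other, empty jar, and tip all six walnuts from the scoop through the funnel into that jar. Leave the funnel sitting in the jar, and stand the empty scoop flat on the worktop again. Leave the full jar, the pepper mill and the spice jar where they are, and keep both jars standing.

Things in the scene. Friction and masses are not known exactly. Their poses are not given: they have to be found in the camera images.
- jar_a: one of two equal clear glass jars on the worktop, 80 mm across (83 at the rolled rim), 120 mm tall, mouth 72 mm wide inside, inner floor 6 mm up, 0.55 kg, loose; origin at the centre of its underside, z up. The full jar is the one that stored_walnuts is in, the other is empty; it can be either
- jar_b: the other glass jar, equal in every way to jar_a
- stored_walnuts: the twelve walnuts stored earlier, packed in one of the jars up to about 94 mm above the worktop (they move as one lot); origin at the centre of the lot's underside, on that jar's inner floor
- funnel: steel jar funnel standing on its spout, 0.16 kg, 82 mm tall; origin at the centre of the spout's lower end, z up to the wide mouth. Spout 62 to 64 mm across (58 inside), 30 mm long, then the cone widens to 144 mm. A black handle sticks out level from the rim along -x. Seated in a jar, the cone rests on the jar's rim and the origin is about 86 mm above the jar's underside
- funnel_handle (a point): grip point at the middle of the funnel's handle, 115 mm from the funnel's axis and 68 mm above the spout's lower end; the handle is a level bar, 14 mm wide, 16 mm high, from 70 to 144 mm out; x points from the handle to the funnel's axis, z up
- scoop: open flat-bottomed steel scoop with six walnuts, 0.22 kg; origin on its underside below the bowl, x out of the open mouth, z up. Bowl 88 mm wide, x = -53 to 79 mm, sides 46 mm high; the last 42 mm of floor turn up at 20 degrees to a lip, so the walnuts stay in while it is level and roll out when the mouth is tipped down (45 degrees empties it)
- scoop_handle (a point): grip point on the scoop's handle, at x = -108 mm, 36 mm above the underside; the handle is a level black bar, 15 mm wide, 18 mm high, from x = -62 to -162 mm; axes as the scoop's
- scoop_lip (a point): middle of the scoop's pouring lip, at x = 75 mm, 16 mm above the underside; axes as the scoop's
- scoop_bowl (a point): middle of the scoop's bowl, at x = 0, 16 mm above the underside
- walnut_1: one of the six loose walnuts in the scoop, in its shell, 26 mm across, 18 g; origin at its centre
- walnut_2: one of the six loose walnuts in the scoop, in its shell, 26 mm across, 18 g; origin at its centre
- walnut_3: one of the six loose walnuts in the scoop, in its shell, 26 mm across, 18 g; origin at its centre
- walnut_4: one of the six loose walnuts in the scoop, in its shell, 26 mm across, 18 g; origin at its centre
- walnut_5: one of the six loose walnuts in the scoop, in its shell, 26 mm across, 18 g; origin at its centre
- walnut_6: one of the six loose walnuts in the scoop, in its shell, 26 mm across, 18 g; origin at its centre
- mill: wooden pepper mill, 58 mm across, 150 mm tall, standing behind the jars; leave it alone; origin at its underside
- spice_jar: small spice jar with a black cap, 44 mm across, 105 mm tall, standing behind the jars; leave it alone; origin at its underside

How it is judged:
By the outcome, as a careful person would: the job done as asked, in the order asked, and still so for the second after the job is handed in, with the robot touching nothing.
It also fails if it takes over 69 s, if anything falls off the work surface, if the arm or the gripper's body presses on something with over 40 N, if the wrist force passes 120 N, or if a joint passes its speed limit or range.

ROBOT

A 7-joint arm with a two-finger parallel gripper is mounted at the origin on a cart in front of the work surface, level with it; the furniture and walls round the work are solid. World frame = base frame: x ahead of the robot, y to its left, z up, the work surface at z = 0. Lengths are in mm, angles in rad, forces in N, time in s.
With the tool pointing down it reaches from about 400 to 900 mm from the base axis. Payload 5.5 kg.
Tool frame: the origin (TCP) lies midway between the tips of the shut fingers; the grasp point (between the pads) lies 19 mm behind it (bot.tcp_to_grasp is the distance from the TCP to the grasp point, in mm); z points along the fingers, y is the direction in which the jaws open and shut (so a half turn about z gives the same grasp; the last joint's range is limited). The gripper opens to 92 mm and grips with 3 to 60 N. Pads are 19 mm wide; open, the fingers measure 130 mm over their backs; the gripper's body (75 mm by 190 mm) begins 47 mm behind the grasp point.
Start: joints at [1.524, 0.501, -0.427, 1.55, 0.221, 1.138, -0.21], TCP at [198.198, -619.046, 226.729] pointing down, gripper open.
Joint ranges: [-2.88, 2.88], [-0.31, 2.03], [-1.54, 1.56], [0.2, 2.42], [-1.41, 4.55], [0.19, 2.02], [-2.57, 2.57]. Speed limits (rad/s): [2.57, 2.57, 3.14, 3.14, 3.14, 3.14, 3.14].

INTERFACE

Orientations are given as a unit quaternion [x, y, z, w].
In Python, from workcell import status, optics, bot gives the robot as it stands.
- The arm moves only by the tool move_arm, never from a script. Its argument "moves" is one flat list of numbers, 5 for each row, row after row: the opening in per cent of the stroke, from 0 (shut) to 100 (fully open), then the shift along the world's x, y, z in mm, then the turn about the world's z in degrees. A call has exactly 10 rows; each row is the pose to reach, as a shift and turn from the pose commanded when the call began; what a row does not reach only later rows make up. A row lasts 1/12 s, in which the tool goes at most 41.7 mm and 7.16 degrees, less where a joint would pass 70% of its speed; a pose out of reach is approached as far as the arm can. A call with a gripper value outside its range is refused whole. The fingers move at their own pace and stop on an object; the grip force is fixed at half the most. Time passes only in rows, so rows that repeat a pose let the fingers close, or fill a call up. It gives the time, the measured TCP pose, the force and the opening at its end, in the units of the state.
- status.observe(): the state, without advancing time (a new reading comes with each control period).
- optics.capture(name): name is "side" or "top" or "wrist"; returns a dict with "pixels" (384x512x3 uint8, blue, green, red), "fov_y" (degrees; the focal length in pixels is half the picture's height over the tangent of half this angle, whatever the lens; pixels are square), "cx", "cy" (the principal point, pixels), "distortion" ([k1, k2, p1, p2, k3] as OpenCV has them; the pictures are not rectified), "cam_to_world" (4x4, takes a point from camera to world coordinates); the wrist camera has in their place "T_tool_cam" (4x4, takes a point from camera to tool coordinates, whose origin is the TCP and whose axes are the flange's). Camera axes: x right, y down, z forward; pixel columns grow to the right and rows downward; lengths in mm; the calibration is good to about 2 mm. A picture is of the moment at which its call begins: read the wrist's pose just before it. There is no depth.
- bot.job_done(): hands the job in, once; it reports no verdict.
The state is a dict: "clock": time; "q": joint angles; "joint_vel": joint speeds; "tau": joint torques, N m; "eef_pos": TCP position; "orientation": TCP orientation; "contact_force": force on the tool from outside, world axes, zero at the start; "torque": the same for the moment, N m; "width": finger opening in mm.
Only numpy, scipy, OpenCV 4.12 (cv2) and the standard library are available. Lean on these libraries where they do the work, as an engineer would, in place of code of your own. Each camera call takes 0.05 s, during which the arm holds its last target. There are 200 camera calls.

## Working session

There is one attempt and no reset: what is moved stays moved. The work goes in short steps, Python scripts to look and compute and a tool call to move; the robot and the scene stay as the last step left them, time stands still between calls to the robot, and variables do not carry over. Pictures are saved under pics/ and viewed, about 8 in all and at most 12, crops included, and the job is handed in when it is done.

Besides the shell and the picture viewer there is one more tool, called after "Emit:" as name(argument=value, ...) on one line, values as JSON. move_arm: Moves the arm, as the interface text tells. Its arguments: {"type":"object","properties":{"moves":{"type":"array"}},"required":["moves"]}

```bash
ls; mkdir -p pics
python3 - <<'E'
from workcell import status, optics, bot
import cv2, numpy as np
s=status.observe(); print(s)
for n in("side","top"):
    c=optics.capture(n); cv2.imwrite(f"pics/{n}0.png",c["pixels"])
    print(n,c["fov_y"],c["cx"],c["cy"],c["distortion"],np.round(c["cam_to_world"],3).tolist())
c=optics.capture("wrist");print(c["fov_y"],c["cx"],c["cy"],c["distortion"],np.round(c["T_tool_cam"],3).tolist())
E
```

```text
pics
{'clock': 0.0, 'q': array([ 1.52423262,  0.50185075, -0.42680084,  1.55144693,  0.22076549,
        1.13829305, -0.21032899]), 'joint_vel': array([ 0.00079167, -0.00170835,  0.00084629,  0.0009571 , -0.00096937,
       -0.00064634, -0.00028981]), 'tau': array([ 3.17375034e-04, -5.66580892e+01, -5.81623748e+00, -2.79102373e+01,
       -6.86662411e-02,  3.05967266e-02,  2.06027862e-04]), 'eef_pos': array([ 197.90301078, -618.40357443,  225.67865952]), 'orientation': array([ 9.88027812e-01,  1.54272791e-01, -9.88367440e-05, -9.69109551e-04]), 'contact_force': array([ 1.66906102, -0.22336128, -0.24110508]), 'torque': array([-0.01940537,  0.03743418,  0.00973214]), 'width': 91.93866739236346}
side 48.5329322035939 257.99379416763 189.93881295728565 [-0.08328594  0.          0.          0.          0.        ] [[-0.506, -0.409, 0.759, -322.808], [-0.862, 0.224, -0.454, 540.053], [0.016, -0.884, -0.466, 602.661], [0.0, 0.0, 0.0, 1.0]]
top 43.607460790631066 262.6537439335738 188.70324874842493 [-0.08302466  0.          0.          0.          0.        ] [[-0.021, -0.988, 0.153, 315.49], [-1.0, 0.019, -0.01, 42.176], [0.007, -0.154, -0.988, 1363.73], [0.0, 0.0, 0.0, 1.0]]
69.26877714714882 253.46341395909792 195.54933589974843 [0.01579051 0.         0.         0.         0.        ] [[0.001, -0.967, -0.255, 67.835], [1.0, 0.001, 0.001, 0.505], [-0.001, -0.255, 0.967, -157.151], [0.0, 0.0, 0.0, 1.0]]
```

View pics/top0.png

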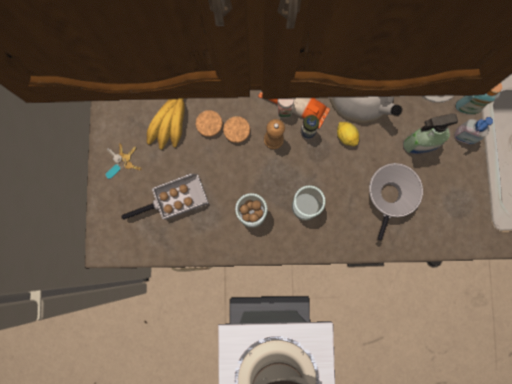

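View pics/side0.png

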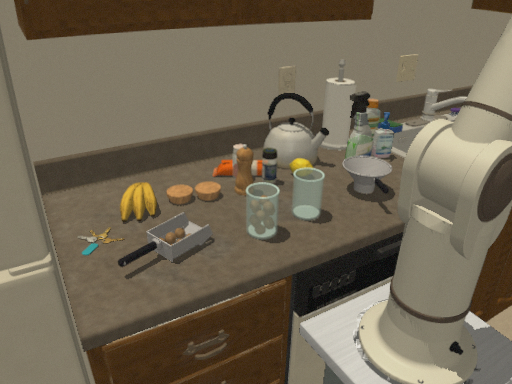

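```bash
cat > h.py <<'E'
from workcell import status, optics, bot
import cv2, numpy as np
from scipy.spatial.transform import Rotation as R
def cap(n):
    s=status.observe(); c=optics.capture(n)
    f=192/np.tan(np.radians(c["fov_y"]/2))
    c["K"]=np.array([[f,0,c["cx"]],[0,f,c["cy"]],[0,0,1]])
    if n=="wrist":
        T=np.eye(4);T[:3,:3]=R.from_quat(s["orientation"]).as_matrix();T[:3,3]=s["eef_pos"]
        c["cam_to_world"]=T@np.array(c["T_tool_cam"])
    c["T"]=np.array(c["cam_to_world"]);return c
def ray(c,uv):
    p=cv2.undistortPoints(np.array(uv,float).reshape(-1,1,2),c["K"],np.array(c["distortion"])).reshape(-1,2)
    return c["T"][:3,3],np.c_[p,np.ones(len(p))]@c["T"][:3,:3].T
def onz(c,uv,z):
    o,d=ray(c,uv);return o+d*((z-o[2])/d[:,2])[:,None]
def proj(c,X):
    r=c["T"][:3,:3].T;return cv2.projectPoints(np.array(X,float).reshape(-1,1,3),cv2.Rodrigues(r)[0],-r@c["T"][:3,3],c["K"],np.array(c["distortion"]))[0].reshape(-1,2)
E
python3 - <<'E'
from h import *
c=cap("top")
I=c["pixels"]
cv2.imwrite("pics/topc.png",cv2.resize(I[165:250,110:430],None,fx=2.5,fy=2.5,interpolation=cv2.INTER_CUBIC))
np.set_printoptions(precision=1,suppress=True)
g=I.max(2)
def comp(x0,y0,x1,y1,m):
    n,l,st,ce=cv2.connectedComponentsWithStats(m[y0:y1,x0:x1].astype(np.uint8))
    for i in range(1,n):
        if st[i,4]>40:
            ys,xs=np.where(l==i);pts=np.c_[xs+x0,ys+y0].astype(np.float32)
            print(st[i,:5]+[x0,y0,0,0,0],cv2.minAreaRect(pts)); yield pts
for nm,box,z in(("funh",(365,205,400,245),68),("scoh",(115,195,165,225),36)):
    for p in comp(*box,g<45): 
        r=cv2.boxPoints(cv2.minAreaRect(p)); print(nm,onz(c,r,z)[:,:2], onz(c,p.mean(0),z))
print([ (nm,onz(c,[u],z)[0]) for nm,u,z in(("full",(251,210),120),("empty",(309,203),120),("fun",(396,190),82),("scoop",(180,197),30),("mill",(275,128),150),("spice",(310,123),105))])
E
```

```text
[378 216  11  24  73] ((382.85003662109375, 227.45001220703125), (4.427187919616699, 24.349536895751953), 18.43494987487793)
funh [[ 374.8 -277.7]
 [ 437.  -302.3]
 [ 433.  -313.7]
 [ 370.7 -289. ]] [[ 405.9 -296.6   68. ]]
[123 205  31  14 126] ((137.8561553955078, 211.61643981933594), (4.096441268920898, 31.601116180419922), 69.44395446777344)
scoh [[454.4 421.6]
 [484.1 338.8]
 [473.2 334.6]
 [443.6 417.3]] [[464.3 377.9  36. ]]
[('full', array([453.1,  60.9, 120. ])), ('empty', array([468.5, -90.9, 120. ])), ('fun', array([ 503.9, -334.1,   82. ])), ('scoop', array([503.6, 261.1,  30. ])), ('mill', array([664. ,  -5.9, 150. ])), ('spice', array([ 689.3, -103.2,  105. ]))]
```

View pics/topc.png

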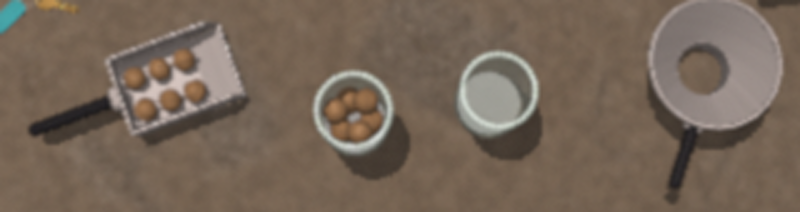

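Emit:
move_arm(moves=[100,30,40,0,-6,100,60,80,0,-12,100,90,120,0,-18,100,120,160,0,-24,100,145,200,0,-30,100,170,240,0,-36,100,195,270,0,-39,100,215,300,0,-39,100,222,316,0,-39,100,222,316,0,-39])

```text
clock: 1.03
eef_pos: [424.3, -295.7, 227.2]
orientation: [0.984, -0.18, 0.001, -0.001]
contact_force: [0.3, 0.5, 0.4]
width: 91.9
```

Run:
```python
from h import *
c=cap("wrist"); cv2.imwrite("pics/w1.png",c["pixels"]); np.save("pics/w1.npy",c["T"])
s=status.observe();print(s["eef_pos"],R.from_quat(s["orientation"]).as_matrix()[:,1],s["q"])
```

```text
[ 424.16989836 -296.1708375   227.1500802 ] [-0.35308272 -0.93558837 -0.00264343] [ 0.9750014   0.26570894 -0.48560065  1.87948655  0.14024543  1.02952902
 -1.50018181]
```

View pics/w1.png

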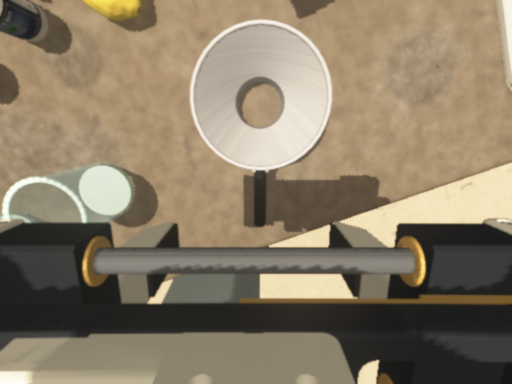

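Run:
```python
from h import *
np.set_printoptions(precision=1,suppress=True)
c=cap("wrist"); I=c["pixels"]
hsv=cv2.cvtColor(I,cv2.COLOR_BGR2HSV)
m=((hsv[...,1]<50)&(hsv[...,2]>110)).astype(np.uint8); m[180:]=0;m[:,:170]=0;m[:,350:]=0
k=max(cv2.findContours(m,cv2.RETR_EXTERNAL,cv2.CHAIN_APPROX_NONE)[0],key=cv2.contourArea)[:,0]
p=cv2.convexHull(k)[:,0].astype(float); P=onz(c,p,82)[:,:2]
cc,r=cv2.minEnclosingCircle(P.astype(np.float32)); A=np.c_[2*P,np.ones(len(P))];x=np.linalg.lstsq(A,(P**2).sum(1),rcond=None)[0]
print("fun",cc,r,x[:2],np.sqrt(x[2]+x[0]**2+x[1]**2))
m=(I.max(2)<40).astype(np.uint8); m[:172]=0;m[215:]=0;m[:,:245]=0;m[:,280:]=0
e=[(np.where(m[v])[0].min(),np.where(m[v])[0].max(),v) for v in(176,190,205)]; print(e)
Q=onz(c,[((a+b+1)/2,v) for a,b,v in e],76);print(Q)
d=Q[-1]-Q[0];print(np.degrees(np.arctan2(-d[1],-d[0])))
d=x[:2]-Q[:,:2];print(np.degrees(np.arctan2(d[:,1],d[:,0])),np.linalg.norm(d,axis=1))
```

```text
fun (504.6405944824219, -335.9017028808594) 74.13219451904297 [ 505.6 -336.3] 73.04912959606989Traceback (most recent call last):
  File "<stdin>", line 11, in <module>
    return umr_minimum(a, axis, None, out, keepdims, initial, where)
ValueError: zero-size array to reduction operation minimum which has no identity
```

Run:
```python
from h import *
np.set_printoptions(precision=1,suppress=True)
c=cap("wrist"); I=c["pixels"].max(2); 
for v in(180,195,210,222): print(v,I[v,246:276])
Q=onz(c,[(260.7,178),(260,200),(259.5,222)],76);print(Q)
d=np.array([505,-336])-Q[:,:2];print(np.degrees(np.arctan2(d[:,1],d[:,0])),np.linalg.norm(d,axis=1))
```

```text
180 [ 96  95  94  94  91  77  59  52  51  51  52  51  50  52  52  52  56  71
  87  95  95  97  97  98  97  97  96  97 101 105]
195 [96 93 94 93 94 77 56 48 46 46 47 45 46 45 45 46 51 68 88 95 95 96 97 95
 96 97 97 96 95 94]
210 [96 95 96 95 92 75 53 44 43 43 42 43 42 42 42 43 50 70 86 93 95 95 94 95
 94 94 92 91 88 88]
222 [ 92  92  89  89  84  72  53  43  41  39  42  42  42  40  42  41  52  72
  88  91  93  91  90  90  91  91  99 127 152 162]
[[ 426.3 -310.6   76. ]
 [ 402.4 -300.9   76. ]
 [ 377.5 -291.    76. ]]
[-17.9 -18.9 -19.4] [ 82.7 108.4 135.2]
```

Emit:
move_arm(moves=[50,1,-1.5,-30,0,50,1,-1.5,-70,0,50,1,-1.5,-110,0,50,1,-1.5,-145,0,50,1,-1.5,-170,0,50,1,-1.5,-178,0,50,1,-1.5,-178,0,0,1,-1.5,-178,0,0,1,-1.5,-178,0,0,1,-1.5,-178,0])

```text
clock: 2.02
eef_pos: [422.5, -305.9, 50.7]
orientation: [0.983, -0.185, 0.002, 0.001]
contact_force: [0.3, 0.2, 0.4]
width: 30.6
```

Run:
```python
from h import *
np.set_printoptions(precision=1,suppress=True)
c=cap("top"); cv2.imwrite("pics/t2.png",c["pixels"]);s=status.observe();print(s["eef_pos"],s["width"],s["contact_force"])
```

```text
[ 422.3 -305.7   50.5] 26.595023443159857 [-0.5  0.2 -0.2]
```

Emit:
move_arm(moves=[0,0,0,0,0,0,0,0,0,0,0,0,0,0,0,0,0,0,0,0,0,0,0,5,0,0,0,0,15,0,0,0,0,30,0,0,0,0,45,0,0,0,0,60,0,0,0,0,70,0])

```text
clock: 2.9
eef_pos: [421.6, -304.5, 120.5]
orientation: [0.983, -0.184, 0.001, 0.0]
contact_force: [1.2, -0.2, -1.5]
width: 13.7
```

Run:
```python
from h import *
np.set_printoptions(precision=1,suppress=True)
c=cap("side"); cv2.imwrite("pics/s2.png",c["pixels"][100:230,290:470].repeat(4,0).repeat(4,1));s=status.observe();print(s["eef_pos"],s["width"],s["contact_force"],s["torque"])
c=cap("wrist"); cv2.imwrite("pics/w2.png",c["pixels"])
```

```text
[ 422.6 -305.2  121.9] 13.592106719841208 [ 1.6 -0.7 -0.6] [0.1 0.1 0. ]
```

View pics/w2.png

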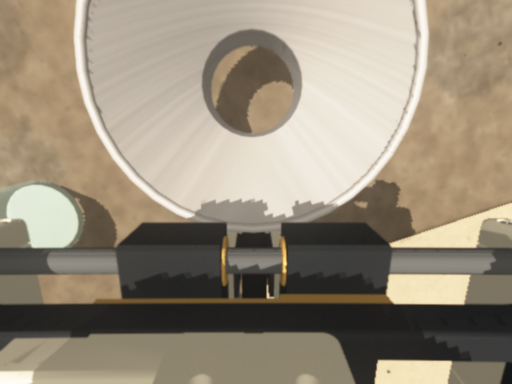

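Run:
```python
from h import *
np.set_printoptions(precision=1,suppress=True)
c=cap("wrist");s=status.observe();p=s["eef_pos"];M=R.from_quat(s["orientation"]).as_matrix();print(p,M)
ax=M[:,0]*np.array([1,1,0]);ax/=np.linalg.norm(ax);ay=np.array([-ax[1],ax[0],0])
for tilt in(0,3,6,10):
    t=np.radians(tilt); fx=ax*np.cos(t)-np.array([0,0,1])*np.sin(t); fz=np.array([0,0,1])*np.cos(t)+ax*np.sin(t)
    g=p-19*M[:,2]   # grasp point ; funnel frame (-90,0,68)
    o=g+90*fx-68*fz
    F=lambda x,y,z:o+x*fx+y*ay+z*fz
    pts=[F(29,0,30),F(-29,0,30),F(0,29,30),F(0,-29,30),F(-72,0,82),F(29,0,0),F(-29,0,0),F(0,72,82),F(0,-72,82)]
    print(tilt,proj(c,pts).tolist().__repr__() if 0 else np.round(proj(c,pts)).astype(int).tolist())
```

```text
[ 421.6 -304.9  119.6] [[ 0.9 -0.4  0. ]
 [-0.4 -0.9 -0. ]
 [ 0.   0.  -1. ]]
0 [[252, 32], [252, 136], [203, 86], [300, 86], [252, 232], [252, 46], [252, 134], [77, 69], [425, 70]]
3 [[252, 39], [252, 139], [205, 91], [299, 91], [252, 229], [252, 54], [252, 139], [84, 69], [419, 70]]
6 [[252, 46], [252, 142], [206, 95], [298, 96], [252, 227], [252, 62], [252, 144], [90, 71], [413, 71]]
10 [[252, 56], [252, 147], [208, 102], [296, 102], [252, 225], [252, 73], [252, 150], [98, 73], [405, 74]]
```

Run:
```python
from h import *
np.set_printoptions(precision=1,suppress=True)
t=cap("top");s=cap("side")
print(onz(t,[(309.2,202.2),(309.2,203)],120),onz(s,[(309,176),(308.5,175)],120))
cv2.imwrite("pics/j.png",np.hstack([cv2.resize(t["pixels"][180:226,286:332],(400,400),interpolation=cv2.INTER_CUBIC),cv2.resize(s["pixels"][162:226,282:332],(400,512),interpolation=cv2.INTER_CUBIC)[:400]]))
p=proj(t,[[468+41.5*np.cos(a),-91+41.5*np.sin(a),120] for a in np.linspace(0,6.28,40)]);print(p.min(0),p.max(0))
p=proj(s,[[468+41.5*np.cos(a),-91+41.5*np.sin(a),120] for a in np.linspace(0,6.28,40)]);print(p.min(0),p.max(0))
```

```text
[[470.6 -91.5 120. ]
 [468.5 -91.5 120. ]] [[466.3 -86.2 120. ]
 [471.8 -88.7 120. ]]
[293.2 187.5] [324.9 219. ]
[294.2 168.7] [326.  182.5]
```

View pics/j.png

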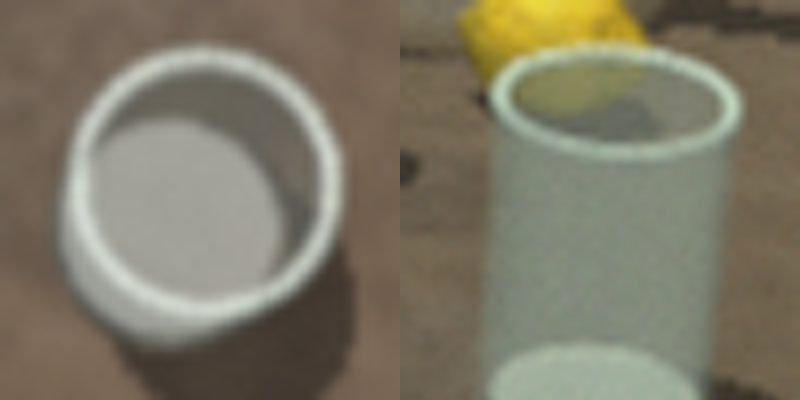

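Emit:
move_arm(moves=[0,0,10,15,4,0,2,20,35,9,0,4,32,55,15,0,6,45,70,21,0,9,58,78,27,0,12,72,80,33,0,14,86,80,39,0,16,100,80,45,0,18,112,80,51,0,20,120,80,57])

```text
clock: 3.98
eef_pos: [440.6, -182.8, 197.7]
orientation: [0.951, 0.31, -0.001, -0.001]
contact_force: [-0.3, -0.5, -1.4]
width: 13.4
```

Emit:
move_arm(moves=[0,1,3,0,6,0,1.5,6,0,12,0,2,9,0,18,0,2.2,9,0,24,0,2.2,9,0,29,0,2.2,9,0,32,0,2.2,9,0,33,0,2.2,9,0,33,0,2.2,9,0,33,0,2.2,9,0,33])

```text
clock: 4.82
eef_pos: [443.2, -175.5, 198.5]
orientation: [0.826, 0.564, -0.0, -0.0]
contact_force: [-0.2, 0.3, -1.8]
width: 13.8
```

Run:
```python
from h import *
np.set_printoptions(precision=1,suppress=True)
t=cap("top");w=cap("side")
s=status.observe();p=s["eef_pos"];M=R.from_quat(s["orientation"]).as_matrix();print(p,M[:,0],p+90*M[:,0],s["width"])
a=cv2.resize(t["pixels"][160:240,266:366],(500,400),interpolation=cv2.INTER_CUBIC)
b=cv2.resize(w["pixels"][100:230,262:362],(300,390),interpolation=cv2.INTER_CUBIC)
cv2.imwrite("pics/f3.png",np.hstack([a,np.pad(b,((0,10),(0,0),(0,0)))]))
```

```text
[ 443.3 -175.5  198.6] [0.4 0.9 0. ] [476.  -91.7 198.6] 14.061654632262576
```

View pics/f3.png

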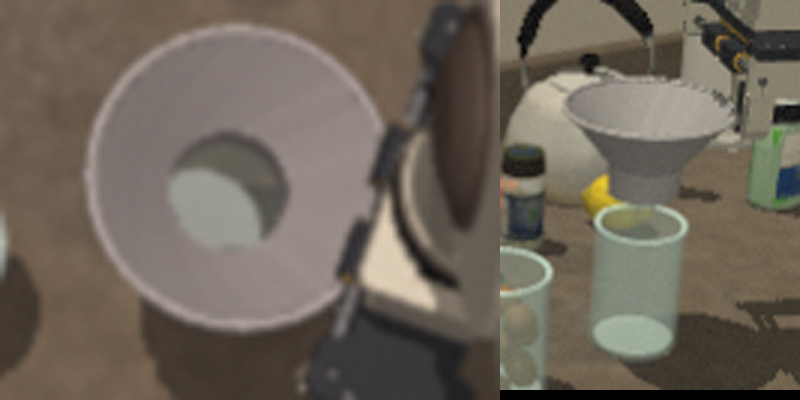

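Run:
```python
from h import *
np.set_printoptions(precision=1,suppress=True)
t=cap("top");s=cap("side")
def ell(c,x,y,z,r):
    p=proj(c,[[x+r*np.cos(a),y+r*np.sin(a),z] for a in np.linspace(0,6.28,80)]);return np.r_[p.min(0),p.max(0)]
for d in(0,3):
  print("rim", 5*(ell(t,476+d,-91.7+d,230.5,72.5)-[266,160,266,160]+.5), 3*(ell(s,476+d,-91.7+d,230.5,72.5)-[262,100,262,100]+.5)+[500,0,500,0])
print("spout", 3*(ell(s,476,-91.7,148.5,31)-[262,100,262,100]+.5)+[500,0,500,0],"jar",3*(ell(s,475.5,-91.5,120,41.5)-[262,100,262,100]+.5)+[500,0,500,0])
```

```text
rim [ 90.7  24.4 393.2 324.6] [563.6  76.4 737.3 137.3]
rim [ 84.3  18.4 386.6 318.4] [558.6  75.9 732.2 136.7]
spout [607.4 179.8 679.2 209.4] jar [593.7 204.3 688.7 245.4]
```

Emit:
move_arm(moves=[0,0,-1,-10,0,0,0,-1,-20,0,0,0,-1,-27,0,0,0,-1,-34,0,0,0,-1,-41,0,0,0,-1,-48,0,0,0,-1,-54,0,0,0,-1,-59,0,0,0,-1,-63,0,0,0,-1,-63,0])

```text
clock: 5.85
eef_pos: [443.5, -176.4, 135.3]
orientation: [0.825, 0.565, 0.0, -0.0]
contact_force: [-0.7, -0.3, 1.2]
width: 14.0
```

Run:
```python
from h import *
np.set_printoptions(precision=1,suppress=True)
t=cap("top");w=cap("side")
s=status.observe();p=s["eef_pos"];print(p,s["contact_force"],s["torque"],s["width"])
a=cv2.resize(t["pixels"][160:240,266:366],(500,400),interpolation=cv2.INTER_CUBIC)
b=cv2.resize(w["pixels"][100:230,262:362],(300,390),interpolation=cv2.INTER_CUBIC)
cv2.imwrite("pics/f4.png",np.hstack([a,np.pad(b,((0,10),(0,0),(0,0)))]))
```

```text
[ 443.7 -176.3  135.9] [-0.7  0.6 -1.7] [ 0.1 -0.   0. ] 14.09103589081735
```

Emit:
move_arm(moves=[0,0,0,-1,0,40,0,0,-1,0,40,0,0,-1,0,40,0,0,-1,0,40,0,0,-1,0,40,0,0,10,0,50,0,0,40,0,50,0,0,75,0,50,0,0,110,0,50,0,0,130,0])

```text
clock: 6.78
eef_pos: [445.1, -176.3, 270.0]
orientation: [0.825, 0.565, 0.001, 0.002]
contact_force: [0.8, -0.5, 0.4]
width: 45.4
```

Run:
```python
from h import *
np.set_printoptions(precision=1,suppress=True)
t=cap("top");w=cap("side")
s=status.observe();p=s["eef_pos"];print(p,s["contact_force"],s["torque"],s["width"])
a=cv2.resize(t["pixels"][160:240,266:366],(500,400),interpolation=cv2.INTER_CUBIC)
b=cv2.resize(w["pixels"][100:230,262:362],(300,390),interpolation=cv2.INTER_CUBIC)
cv2.imwrite("pics/f5.png",np.hstack([a,np.pad(b,((0,10),(0,0),(0,0)))]))
```

```text
[ 446.1 -177.1  270.3] [-0.3  0.   0.1] [-0.  -0.1  0. ] 46.1642697589899
```

View pics/f5.png

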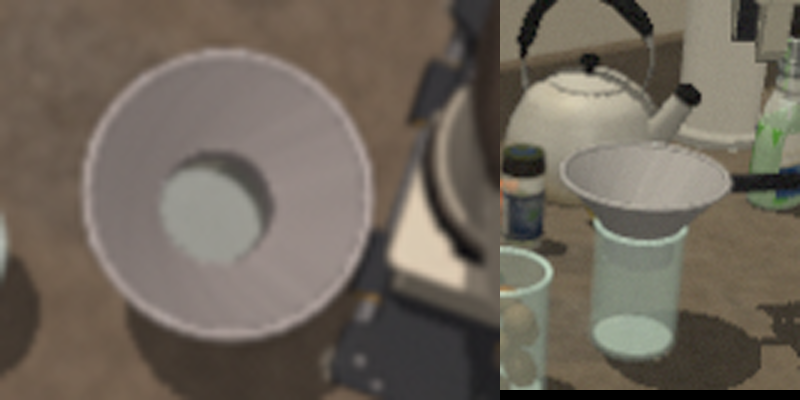

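Emit:
move_arm(moves=[50,2,25,5,4,50,4,60,10,8,50,7,100,10,12,50,10,140,10,16,50,12,180,10,20,50,15,220,10,24,50,18,260,10,28,50,20,300,5,32,50,23,340,-5,36,50,25,380,-15,40])

```text
clock: 7.72
eef_pos: [468.3, 204.9, 250.3]
orientation: [0.581, 0.814, -0.0, 0.0]
contact_force: [0.6, -0.5, 0.4]
width: 46.1
```

Emit:
move_arm(moves=[50,2,38,-10,0.6,50,4,75,-25,0.6,50,6,110,-35,0.6,50,8,130,-45,0.6,50,8,140,-50,0.6,50,8,140,-50,0.6,50,8,140,-50,0.6,50,8,140,-50,0.6,50,8,140,-50,0.6,50,8,140,-50,0.6])

```text
clock: 8.55
eef_pos: [477.2, 342.1, 201.2]
orientation: [0.579, 0.815, 0.0, 0.001]
contact_force: [0.1, 0.1, -0.7]
width: 46.2
```

Run:
```python
from h import *
np.set_printoptions(precision=1,suppress=True)
c=cap("wrist"); cv2.imwrite("pics/w6.png",c["pixels"])
s=status.observe();print(s["eef_pos"],R.from_quat(s["orientation"]).as_matrix()[:,0],s["q"],s["width"])
t=cap("top");print(onz(t,[(311.1,198.3)],168))
```

```text
[477.2 342.2 201.2] [-0.3  0.9 -0. ] [ 0.1  0.6 -1.   1.7  0.5  1.1 -0.8] 45.715909881312676
[[474.4 -91.5 168. ]]
```

View pics/w6.png

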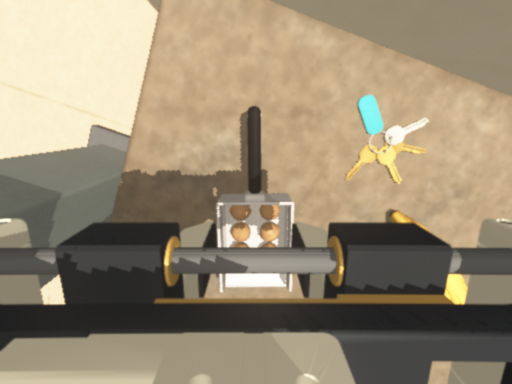

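Run:
```python
from h import *
np.set_printoptions(precision=1,suppress=True)
c=cap("wrist"); g=c["pixels"].max(2)
e=[]
for v in(125,145,165,180):
    m=np.where(g[v,235:275]<60)[0]+235; e.append(((m.min()+m.max())/2,v)); print(v,m.min(),m.max())
H=onz(c,e,45);print(H);d=H[-1]-H[0];print(np.degrees(np.arctan2(d[1],d[0])))
print("end,rear L,R", onz(c,[(255,107),(217,196),(293,196)],45.5), "lip floor?",onz(c,[(226,286),(286,286)],16))
```

```text
125 249 249
145 249 252
165 249 259
180 249 260
[[450.7 401.5  45. ]
 [459.3 381.7  45. ]
 [470.4 361.9  45. ]
 [476.7 345.8  45. ]]
-65.0177499105836
end,rear L,R [[450.7 421.3  45.5]
 [441.7 313.5  45.5]
 [525.3 342.8  45.5]] lip floor? [[491.3 185.1  16. ]
 [570.1 212.7  16. ]]
```

Emit:
move_arm(moves=[50,0,6.5,-35,0,50,0,6.5,-75,0,50,0,6.5,-115,0,50,0,6.5,-150,0,50,0,6.5,-175,0,50,0,6.5,-183,0,0,0,6.5,-183,0,0,0,6.5,-183,0,0,0,6.5,-183,0,0,0,6.5,-183,0])

```text
clock: 9.53
eef_pos: [477.8, 351.1, 19.9]
orientation: [0.578, 0.816, 0.002, 0.001]
contact_force: [-0.4, 0.3, -0.3]
width: 23.6
```

Emit:
move_arm(moves=[0,0,0,0,0,0,0,0,0,0,0,0,0,0,0,0,0,0,0,0,0,0,0,2,0,0,0,0,5,0,0,0,0,9,0,0,0,0,14,0,0,0,0,20,0,0,0,0,20,0])

```text
clock: 10.37
eef_pos: [477.0, 350.6, 39.1]
orientation: [0.578, 0.816, 0.001, 0.0]
contact_force: [0.3, 0.5, -2.2]
width: 14.4
```

Run:
```python
from h import *
np.set_printoptions(precision=1,suppress=True)
s=status.observe();p=s["eef_pos"];print(p,s["contact_force"],s["torque"],s["width"])
c=cap("side");np.save("pics/T.npy",c["T"])
I=cv2.resize(c["pixels"][190:290,100:240],(560,400),interpolation=cv2.INTER_CUBIC);cv2.imwrite("pics/s7.png",I)
M=R.from_quat(s["orientation"]).as_matrix();ax=-M[:,0];ax[2]=0;ax/=np.linalg.norm(ax);ay=np.array([-ax[1],ax[0],0]);g=p-19*M[:,2];Z=np.array([0,0,1.])
for t in np.radians([0,5,10,20]):
    fx=ax*np.cos(t)-Z*np.sin(t);fz=Z*np.cos(t)+ax*np.sin(t);o=g+78*fx-36*fz
    print(np.degrees(t),np.round(4*(proj(c,[o+a*fx+b*ay+h*fz for a,b,h in((-162,0,45),(-53,44,46),(-53,-44,46),(79,44,46),(79,-44,46),(-53,-44,0),(37,-44,0))])-[100,190]+.5)).astype(int).tolist())
```

```text
[477.  350.6  39.1] [ 0.3  0.5 -2.2] [ 0.2 -0.1  0.1] 14.417898767720091
0.0 [[56, 255], [174, 140], [271, 198], [346, 57], [443, 105], [278, 265], [396, 198]]
5.0 [[56, 243], [176, 143], [272, 201], [348, 76], [444, 125], [274, 271], [392, 214]]
10.0 [[56, 230], [177, 146], [274, 204], [348, 95], [444, 144], [269, 276], [387, 231]]
20.0 [[61, 204], [179, 152], [275, 210], [344, 134], [439, 185], [260, 286], [375, 263]]
```

View pics/s7.png

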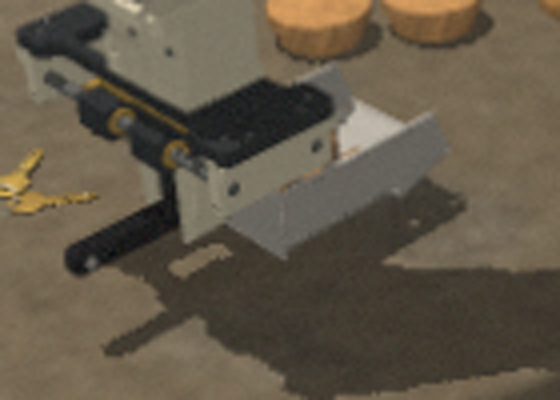

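Emit:
move_arm(moves=[14,0,0,0,0,14,0,0,0,0,14,0,0,0,0,14,0,0,0,0,14,0,0,0,0,14,0,0,0,0,14,0,0,0,0,14,0,0,0,0,14,0,0,0,0,14,0,0,0,0])

```text
clock: 11.25
eef_pos: [476.4, 349.9, 37.7]
orientation: [0.578, 0.816, -0.0, -0.0]
contact_force: [-0.6, 0.8, -2.4]
width: 14.8
```

```bash
cat > tm.py <<'E'
from h import *
np.set_printoptions(precision=1,suppress=True)
ref=cv2.imread("pics/s7.png")[85:175,380:465]
F=[]
for i in range(3):
    c=cap("side");s=status.observe();F.append(np.r_[s["contact_force"],s["torque"],s["width"]])
I=cv2.resize(c["pixels"][190:290,100:240],(560,400),interpolation=cv2.INTER_CUBIC)
r=cv2.matchTemplate(I,ref,cv2.TM_CCOEFF_NORMED);_,v,_,l=cv2.minMaxLoc(r);print("front shift (crop px)",np.array(l)-[380,85],v)
print(s["eef_pos"],s["clock"],np.mean(F,0))
E
python3 tm.py
```

```text
front shift (crop px) [1 2] 0.9820204973220825
[476.4 349.9  37.7] 11.4 [ 0.3 -0.6 -2.5  0.2 -0.  -0.  14.8]
```

Emit:
move_arm(moves=[15.5,0,0,0,0,15.5,0,0,0,0,15.5,0,0,0,0,15.5,0,0,0,0,15.5,0,0,0,0,15.5,0,0,0,0,15.5,0,0,0,0,15.5,0,0,0,0,15.5,0,0,0,0,15.5,0,0,0,0])

```text
clock: 12.23
eef_pos: [476.4, 349.9, 37.7]
orientation: [0.578, 0.816, 0.0, 0.0]
contact_force: [0.3, -0.5, -2.8]
width: 14.8
```

```bash
python3 tm.py
```

```text
front shift (crop px) [1 2] 0.9835177063941956
[476.4 349.9  37.7] 12.3833 [ 0.1 -0.1 -3.2  0.2 -0.  -0.  14.8]
```

Emit:
move_arm(moves=[16,0,0,0,0,16,0,0,0,0,16,0,0,0,0,16,0,0,0,0,16,0,0,0,0,16,0,0,0,0,16,0,0,0,0,16,0,0,0,0,16,0,0,0,0,16,0,0,0,0])

```text
clock: 13.22
eef_pos: [476.4, 349.9, 37.7]
orientation: [0.578, 0.816, 0.0, 0.0]
contact_force: [-0.4, -0.2, -1.1]
width: 14.7
```

```bash
python3 tm.py
```

```text
front shift (crop px) [-10  33] 0.8705227971076965
[476.4 350.   37.7] 13.3667 [ 0.6 -0.8 -2.6  0.  -0.1  0.  14.8]
```

Run:
```python
from h import *
c=cap("side");w=cap("wrist")
I=cv2.resize(c["pixels"][190:290,100:240],(560,400),interpolation=cv2.INTER_CUBIC)
cv2.imwrite("pics/s8.png",np.hstack([I,cv2.resize(w["pixels"][90:320,170:340],(240,400))]))
```

```text
(no output)
```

View pics/s8.png

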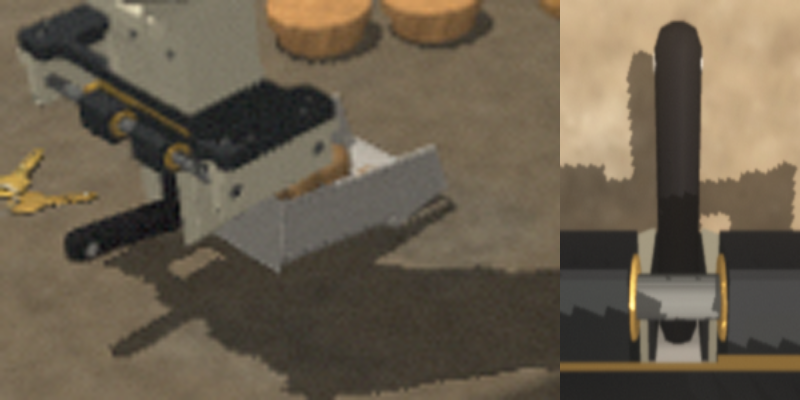

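Emit:
move_arm(moves=[15.5,0,0,-4,0,15.5,0,0,-8,0,15.5,0,0,-12,0,15.5,0,0,-16,0,15.5,0,0,-20,0,15.5,0,0,-20,0,0,0,0,-20,0,0,0,0,-20,0,0,0,0,-18,0,0,0,0,-14,0])

```text
clock: 14.3
eef_pos: [475.9, 348.1, 22.4]
orientation: [0.578, 0.816, -0.002, 0.0]
contact_force: [-0.7, 0.3, -2.5]
width: 14.9
```

Emit:
move_arm(moves=[0,0,0,5,0,0,0,0,14,0,0,0,0,14,0,0,0,0,14,0,0,0,0,14,0,0,0,0,14,0,0,0,0,14,0,0,0,0,14,0,0,0,0,14,0,0,0,0,14,0])

```text
clock: 15.13
eef_pos: [476.3, 350.0, 37.6]
orientation: [0.578, 0.816, -0.0, -0.0]
contact_force: [-1.3, 0.4, -2.9]
width: 14.7
```

```bash
python3 tm.py
```

```text
front shift (crop px) [ 0 -3] 0.9768295288085938
[476.4 350.   37.7] 15.2833 [ 0.2  0.1 -2.2  0.2 -0.1  0.  14.7]
```

Emit:
move_arm(moves=[0,0,0,4,-0.5,0,0,0,11,-1,0,0,-3,21,-2,0,0,-9,34,-3,0,0,-18,49,-4,0,0,-30,65,-5,0,0,-45,81,-6,0,0,-63,97,-7,0,0,-83,113,-8,0,0,-105,129,-9])

```text
clock: 16.12
eef_pos: [476.2, 244.4, 168.8]
orientation: [0.641, 0.768, 0.0, 0.0]
contact_force: [-0.1, 0.1, -2.8]
width: 14.7
```

Emit:
move_arm(moves=[0,0,-23,16,-1,0,0,-47,32,-2,0,0,-71,48,-3,0,0,-95,63,-4,0,0,-119,76,-5,0,0,-142,87,-6,0,0,-163,96,-7,0,0,-181,102,-8,0,0,-196,105,-9,0,0,-208,107,-10])

```text
clock: 16.95
eef_pos: [476.1, 35.2, 275.1]
orientation: [0.706, 0.708, -0.0, 0.001]
contact_force: [0.4, -1.1, -2.9]
width: 14.5
```

Emit:
move_arm(moves=[0,0,-8,0,-0.5,0,0,-13,0,-1,0,0,-16,0,-1,0,0,-16.5,0,-1,0,0,-16.5,0,-1,0,0,-16.5,0,-1,0,0,-16.5,0,-1,0,0,-16.5,0,-1,0,0,-16.5,0,-1,0,0,-16.5,0,-1])

```text
clock: 17.78
eef_pos: [476.4, 20.8, 273.7]
orientation: [0.711, 0.703, 0.0, -0.0]
contact_force: [-0.8, 0.8, -3.0]
width: 14.4
```

```bash
cat > look.py <<'E'
from h import *
import sys
np.set_printoptions(precision=1,suppress=True)
s=status.observe();p=s["eef_pos"];print(p,s["contact_force"],s["torque"],s["width"])
c=cap("side");t=cap("top")
M=R.from_quat(s["orientation"]).as_matrix();ax=-M[:,0];ax[2]=0;ax/=np.linalg.norm(ax);ay=np.array([-ax[1],ax[0],0]);g=p-19*M[:,2];Z=np.array([0,0,1.])
print("scoop dir",ax)
for a0 in(0,10,20,30,45,60):
    a=np.radians(a0);fx=ax*np.cos(a)-Z*np.sin(a);fz=Z*np.cos(a)+ax*np.sin(a);o=g+78*fx-36*fz
    q=[o+a_*fx+b*ay+h*fz for a_,b,h in((-162,0,45),(79,44,46),(79,-44,46),(75,44,16),(75,-44,16))]
    print(a0,"end/top corners/lip side",proj(c,q).round().astype(int).tolist(),"top",proj(t,q).round().astype(int).tolist())
b=cv2.resize(c["pixels"][40:230,200:400],(420,400));a=cv2.resize(t["pixels"][120:240,220:340],(400,400),interpolation=cv2.INTER_CUBIC)
cv2.imwrite(sys.argv[1],np.hstack([a[:,:380],b]))
def nuts(I,x0,y0,x1,y1):
    h=cv2.cvtColor(I[y0:y1,x0:x1],cv2.COLOR_BGR2HSV);m=((h[...,0]<16)&(h[...,1]>110)&(h[...,2]>50)).astype(np.uint8)
    n,l,st,ce=cv2.connectedComponentsWithStats(m);return [(st[i,4],(ce[i]+[x0,y0]).round(1).tolist()) for i in range(1,n) if st[i,4]>5]
print("top nuts",nuts(t["pixels"],270,160,350,240),"\nside nuts",nuts(c["pixels"],270,80,360,225))
E
python3 look.py pics/p9.png
```

```text
[476.4  20.8 273.7] [-0.8  0.8 -3. ] [ 0.2 -0.1  0. ] 14.445879360360419
scoop dir [-0. -1.  0.]
0 end/top corners/lip side [[243, 119], [318, 100], [340, 109], [315, 111], [337, 121]] top [[230, 191], [337, 170], [338, 209], [333, 173], [334, 211]]
10 end/top corners/lip side [[244, 112], [317, 110], [338, 120], [313, 121], [334, 132]] top [[231, 190], [335, 173], [336, 211], [329, 175], [330, 212]]
20 end/top corners/lip side [[246, 106], [314, 121], [336, 131], [309, 131], [330, 142]] top [[233, 189], [331, 175], [332, 212], [323, 177], [324, 213]]
30 end/top corners/lip side [[249, 100], [310, 130], [331, 141], [304, 140], [325, 152]] top [[236, 188], [325, 177], [326, 213], [316, 179], [317, 214]]
45 end/top corners/lip side [[255, 92], [302, 144], [323, 156], [295, 152], [314, 164]] top [[243, 187], [314, 179], [315, 215], [304, 181], [304, 215]]
60 end/top corners/lip side [[262, 86], [292, 156], [312, 168], [283, 162], [302, 174]] top [[252, 186], [301, 181], [301, 216], [289, 182], [290, 216]]
top nuts [] 
side nuts []
```

```bash
cat > asc.py <<'E'
from h import *
c=cap("side");g=c["pixels"].max(2)
for v in range(80,128,2): print(v,"".join("#" if x<55 else "+" if x<85 else "." for x in g[v,236:300]))
E
python3 asc.py
python3 - <<'E'
from h import *
t=cap("top");h=cv2.cvtColor(t["pixels"],cv2.COLOR_BGR2HSV)
for v in range(172,214,3): print(v," ".join("%d/%d/%d"%tuple(h[v,u]) for u in range(282,340,5)))
E
```

```text
80 .....................+#########+................................
82 .........................+#########+.........................+..
84 ............+++...............+##########+...++++###############
86 ............#+++.+##+######+......+###########++#######++#######
88 ................+#########++#####+.....+#######+#+.+####+##+####
90 ..................######+...+#++######+....+####################
92 ..................######..++####################################
94 ....................++##+...########....+####...++#++++.........
96 ........................+++++######......++##...................
98 ............................++#####..+++++......................
100 ................................+####+++#+++....................
102 ..................................................++............
104 ................................................................
106 ..................................###...........................
108 ..................................###...........................
110 ..................................###...........................
112 ..
[... 1525 characters left out ...]
04 17/50/203 16/50/198 17/50/189 17/48/179 16/48/163 17/49/130 9/29/169 8/29/169 8/30/172 8/26/117
199 16/49/202 17/50/204 17/50/203 17/50/199 17/50/193 17/50/183 17/49/168 17/49/141 9/29/169 8/30/170 8/28/171 9/28/126
202 16/49/201 16/49/204 17/50/204 17/50/200 17/50/195 17/50/185 16/49/172 17/49/150 10/29/157 9/29/169 8/28/171 7/25/130
205 16/50/200 17/50/204 17/50/204 16/49/202 16/50/198 17/49/187 16/50/177 16/49/157 15/44/127 8/29/170 8/27/170 0/9/164
208 17/50/199 17/49/202 16/51/205 17/50/202 17/50/198 17/49/189 16/50/180 16/48/164 17/48/132 9/30/172 8/28/175 8/27/172
211 17/49/198 17/50/202 16/49/205 16/49/203 17/49/199 16/49/192 16/49/183 16/50/170 17/48/144 9/28/91 10/25/92 8/28/109
```

Emit:
move_arm(moves=[16,0,0,0,0,16,0,0,0,0,16,0,0,0,0,16,0,0,0,0,16,0,0,0,0,16,0,0,0,0,16,0,0,0,0,16,0,0,0,0,15,0,0,0,0,15,0,0,0,0])

```text
clock: 18.82
eef_pos: [476.5, 20.4, 273.9]
orientation: [0.711, 0.703, 0.0, 0.0]
contact_force: [-0.3, 0.1, -2.4]
width: 14.9
```

```bash
python3 asc.py
```

```text
80 .....................+#########+................................
82 .........................+##########+........................+..
84 ............+++...............+##########+...+++################
86 ............+++..+#####+###+......++##########++##++###+########
88 ................+#########++#####++....+#########+++###+###+##+#
90 ..................######+...+###+#####+....+####################
92 ..................######..+++###################################
94 ....................+####...########.....+###...++++++..........
96 ........................+++++######..+...++##...................
98 .............................+#####..+++++......................
100 ................#####...........+####+++++++....................
102 ...............####+++##..........................++............
104 ...............####+.+####......................................
106 ................++###########+....###...........................
108 ...................+############.+###...........................
110 ......................+##############...........................
112 ........................+############...........................
114 ...........................+#########...........................
116 .............................+#######...........................
118 ................................+###+................+####++++++
120 .................................+##+............++++######+++++
122 .................................+##+..............+++###+.....+
124 .......................+++++++++++.....................+++......
126 ............++++++++++++++++++++................................
```

Emit:
move_arm(moves=[15,0,0,0,0,15,0,0,0,0,16,0,0,0,0,16,0,0,0,0,16,0,0,0,0,16,0,0,0,0,16,0,0,0,0,16,0,0,0,0,15,0,0,0,0,15,0,0,0,0])

```text
clock: 19.7
eef_pos: [476.4, 20.5, 273.7]
orientation: [0.711, 0.703, 0.0, -0.0]
contact_force: [-0.1, 0.1, -2.6]
width: 14.5
```

```bash
python3 asc.py; python3 look.py pics/p10.png | head -1
```

```text
80 .....................+#########.................................
82 .........................+#########+............................
84 ............+++...............+##########+...+.++###############
86 ............+++..+#########+......++###########+++#+#+##+#######
88 ................+##########+#####+.....+#####+#+#+++###++##++++#
90 ..................######+...+####+####+....+####################
92 ..................######..++####################################
94 ....................++##+...+#######.....####...++#++++.........
96 ........................+++++######+.+...++##...................
98 .............................+#####..++++.......................
100 ................#####...........+####+++#+++....................
102 ...............####++###..........................++............
104 ...............####..+####......................................
106 ................++###########+....###...........................
108 ...................+###########+.+###...........................
110 ......................+##############...........................
112 ........................+############...........................
114 ...........................+#########...........................
116 .............................+#######...........................
118 ................................+###+................+####++++++
120 .................................+##+............++++######+++++
122 .................................+##+..............+++###+.....+
124 .......................+++++++++++.....................+++......
126 ............+++++++++++++++++++++...............................
[476.4  20.5 273.7] [-0.5 -0.1 -0.9] [ 0.  -0.1  0. ] 15.272513804575011
```

Emit:
move_arm(moves=[16.1,0,0,0,0,16.1,0,0,0,0,16.1,0,0,0,0,16.1,0,0,0,0,16.1,0,0,0,0,16.1,0,0,0,0,16.1,0,0,0,0,15,0,0,0,0,15,0,0,0,0,15,0,0,0,0])

```text
clock: 20.68
eef_pos: [476.4, 20.5, 273.7]
orientation: [0.711, 0.703, 0.0, 0.0]
contact_force: [-0.4, -0.9, -1.9]
width: 14.5
```

```bash
python3 asc.py | sed -n 5,16p; python3 look.py pics/p10.png | head -1
```

```text
88 ................++#########+#####+.....+#########+.+#+#++#++#++#
90 ..................######+...+#+##+####+....+####################
92 ..................######..++####################################
94 ....................++###...+#######.....+###...++#++++.........
96 ........................+++++######+.....+###...................
98 .............................+#####..+++++......................
100 ................#####...........+####+++#+++....................
102 ...............#####++##..........................++............
104 ...............####..+####......................................
106 ................++###########+....###...........................
108 ...................+###########+.+###...........................
110 .....................++##############...........................
[476.4  20.4 273.7] [ 0.6 -0.2 -1.9] [ 0.  -0.1 -0. ] 14.960822476609755
```

Emit:
move_arm(moves=[16.2,0,0,0,0,16.2,0,0,0,0,16.2,0,0,0,0,16.2,0,0,0,0,16.2,0,0,0,0,16.2,0,0,0,0,15,0,0,0,0,15,0,0,0,0,15,0,0,0,0,15,0,0,0,0])

```text
clock: 21.67
eef_pos: [476.4, 20.5, 273.7]
orientation: [0.711, 0.703, 0.0, -0.0]
contact_force: [-0.6, -0.5, -1.5]
width: 14.7
```

```bash
python3 asc.py | sed -n 5,16p; python3 look.py pics/p10.png | head -1
python3 - <<'E'
from h import *
F=[]
for i in range(12): cap("side");F.append(status.observe()["contact_force"])
print(np.mean(F,0),np.std(F,0))
E
```

```text
88 ................+#########++#####+.....+#########+++###++####++#
90 ..................######+...+#########+....+####################
92 ..................######..++####################################
94 ....................+####...+#######.....####...++#++++.........
96 ........................+++++######+.....++##...................
98 .............................+#####..++++.......................
100 ................#####...........+####+++#+++....................
102 ...............####++###..........................++............
104 ...............####..+####......................................
106 ................++###########+....###...........................
108 ...................+###########+.+###...........................
110 ......................+##############...........................
[476.4  20.5 273.7] [ 0.6 -0.3 -2.5] [ 0.1 -0.1 -0. ] 14.950488970479169
[-0.18927429 -0.0032089  -1.91019799] [0.50127609 0.31553755 0.47555384]
```

Run:
```python
from h import *
c=cap("side");t=cap("top")
h=cv2.cvtColor(c["pixels"],cv2.COLOR_BGR2HSV)
h0=cv2.cvtColor(cv2.imread("pics/side0.png"),cv2.COLOR_BGR2HSV)
t0=cv2.cvtColor(cv2.imread("pics/top0.png"),cv2.COLOR_BGR2HSV)[190:206,172:190]
print("nut sample top0 sat>90:",t0[t0[...,1]>90][:6].tolist())
for nm,hh in(("before",h0),("now",h)):
  print(nm)
  for v in range(186,222,2): print(v," ".join("%3d"%hh[v,u,1] for u in range(290,330,2)))
print("full jar");
for v in range(196,236,4): print(v," ".join("%3d"%h[v,u,1] for u in range(246,282,2)))
```

```text
nut sample top0 sat>90: [[14, 124, 161], [14, 120, 161], [14, 118, 149], [14, 116, 132], [13, 108, 132], [14, 126, 130]]
before
186  69  64  36  28  30  27  31  26  25  26  32  28  26  30  27  32  33  79  76  76
188  70  62  30  30  27  28  32  29  26  25  30  33  29  28  30  30  34  76  76  75
190  71  58  30  31  27  32  30  30  31  25  29  30  29  33  31  28  43  74  76  76
192  75  54  28  31  31  27  30  28  32  27  30  27  28  29  27  30  57  73  76  75
194  74  57  32  30  31  27  26  28  28  25  28  30  31  32  32  34  54  74  77  75
196  82  51  28  31  27  34  30  29  29  29  26  26  26  27  29  37  55  80  78  83
198  70  44  35  27  30  32  30  30  30  27  29  30  27  32  27  32  61  75  80  79
200  61  36  29  28  22  28  25  26  28  27  30  24  30  31  33  31  67  76  79  82
202  58  42  31  27  30  30  29  29  28  28  27  24  32  29  29  33  76  80  76  80
204  66  36  30  35  29  30  29  26  24  28  28  26  28  31  37  29  74  78  81  78
206  56  32  28  27  27  28  26  25  26  30  28  30  33  30  28  34  82  81  74  79
208  60  31  31  26  30  25  21  23  26  26  24 
[... 2124 characters left out ...]
  25  29  44  73
200  48  30  33  49  60  39  33  50  52  52  48  46  28  27  29  28  41  63
204  43  32  40  60  60  57  55  36  41  56  62  64  65  48  29  30  44  69
208  41  30  31  43  47  40  46  45  37  48  51  53  51  43  35  27  45  68
212  42  29  29  34  39  46  61  61  59  48  42  42  39  49  33  30  50  66
216  54  31  35  45  42  43  49  48  51  45  38  42  32  24  30  30  59  62
220  39  34  46  46  51  46  36  41  40  42  45  49  46  40  25  34  59  67
224  45  28  31  41  42  44  51  36  30  40  49  50  49  47  32  34  74  78
228  48  33  26  26  31  45  52  44  47  46  31  43  35  32  26  27  75  63
232  63  29  29  29  26  36  47  44  44  31  28  29  29  29  28  31  71  73
```

Emit:
move_arm(moves=[15,0,10,0,0,15,0,-4,0,0,15,0,10,0,0,15,0,-4,0,0,15,0,10,15,0,15,0,-4,0,0,15,0,10,15,0,15,0,0,0,0,15,0,0,0,0,15,0,0,0,0])

```text
clock: 23.35
eef_pos: [475.7, 20.5, 273.2]
orientation: [0.711, 0.703, -0.001, -0.001]
contact_force: [0.3, -0.3, -1.7]
width: 14.9
```

```bash
python3 asc.py | sed -n 5,16p
python3 - <<'E'
from h import *
F=[]
for i in range(6): c=cap("side");F.append(status.observe()["contact_force"])
print(np.mean(F,0))
t=cap("top");w=cap("wrist")
r=lambda I,s:cv2.resize(I,s,interpolation=cv2.INTER_CUBIC)
A=np.vstack([r(t["pixels"][165:230,255:355],(460,299)),r(w["pixels"],(400,300))[:, :].copy() if 0 else r(w["pixels"],(460,300))])
B=np.vstack([r(c["pixels"][80:190,235:345],(340,340)),r(c["pixels"][175:227,285:335],(340,259))[:259]])
cv2.imwrite("pics/p12.png",np.hstack([A,B]))
print(A.shape,B.shape)
E
```

```text
88 ...............+++###############+....++######+##+########+#+##+
90 .................+#######....+#+++###+.....+####################
92 ..................######..++########+###########################
94 ...................+####+..+########+....####...+#####+++.......
96 .......................+++++#######......+###...................
98 .............................######..++++.......................
100 ................#####..........+####+..++#+++...................
102 ...............########...........................++............
104 ...............####+..####........................+.............
106 ................+###########......###...........................
108 ...................+###########+..###...........................
110 .....................++##############...........................
[-0.0572964   0.05416882 -1.78927881]
(599, 460, 3) (599, 340, 3)
```

View pics/p12.png

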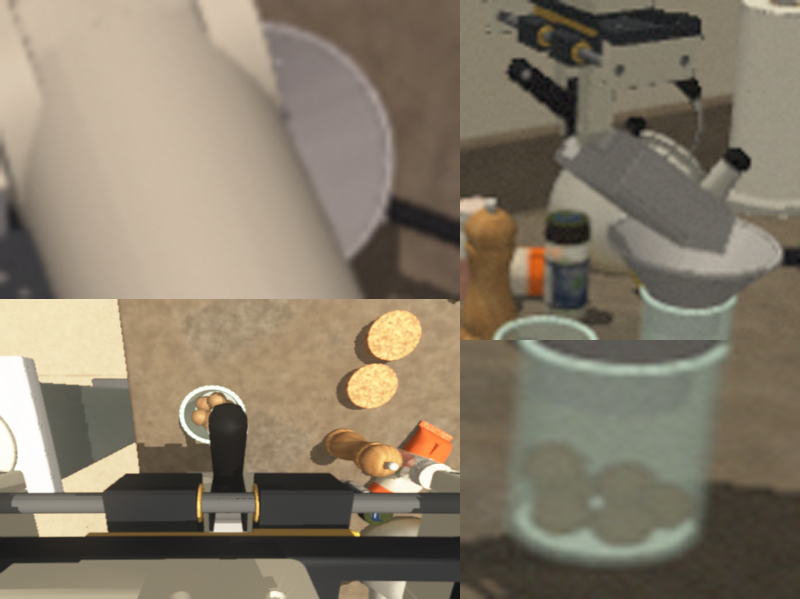

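Emit:
move_arm(moves=[0,0,0,12,0,0,0,0,30,0,0,0,8,40,2,0,0,25,40,5,0,0,50,40,8,0,0,80,40,11,0,0,112,40,14,0,0,145,40,17,0,0,178,40,19,0,0,210,40,20])

```text
clock: 24.63
eef_pos: [476.6, 231.9, 314.7]
orientation: [0.578, 0.816, 0.0, 0.0]
contact_force: [1.0, -0.4, -2.2]
width: 15.1
```

Emit:
move_arm(moves=[0,0,30,0,0,0,0,58,-10,0,0,0,82,-30,0,0,0,102,-55,0,0,0,115,-82,0,0,0,119.5,-110,0,0,0,119.5,-135,0,0,0,119.5,-155,0,0,0,119.5,-170,0,0,0,119.5,-178,0])

```text
clock: 25.47
eef_pos: [476.3, 349.1, 134.3]
orientation: [0.579, 0.816, -0.001, -0.0]
contact_force: [-1.0, -0.5, -1.5]
width: 14.9
```

```bash
cat > nuts.py <<'E'
from h import *
t=cap("top");h=cv2.cvtColor(t["pixels"],cv2.COLOR_BGR2HSV)
s=status.observe();print(s["eef_pos"],s["contact_force"],s["width"])
m=((h[...,0]<17)&(h[...,1]>95)&(h[...,2]>70)).astype(np.uint8)
n,l,st,ce=cv2.connectedComponentsWithStats(m)
print([(int(st[i,4]),ce[i].round(1).tolist()) for i in range(1,n) if st[i,4]>8 and 150<ce[i][1]<260 and ce[i][0]>95])
E
python3 nuts.py
python3 - <<'E'
import cv2
h=cv2.cvtColor(cv2.imread("pics/top0.png"),cv2.COLOR_BGR2HSV);m=((h[...,0]<17)&(h[...,1]>95)&(h[...,2]>70)).astype("uint8")
n,l,st,ce=cv2.connectedComponentsWithStats(m)
print("before",[(int(st[i,4]),ce[i].round(1).tolist()) for i in range(1,n) if st[i,4]>8 and 150<ce[i][1]<260 and ce[i][0]>95])
E
```

```text
[476.03005658 348.87141719 133.66745965] [-0.83705249 -0.0747911  -2.37564067] 14.799422533236857
[(127, [306.6, 201.1]), (87, [253.9, 203.7])]
before [(47, [183.0, 188.4]), (48, [173.3, 192.1]), (52, [163.4, 195.6]), (47, [187.7, 201.1]), (330, [251.1, 210.3]), (42, [177.8, 204.8]), (52, [167.7, 208.6])]
```

Emit:
move_arm(moves=[15,0,0,-12,0,15,0,0,-24,0,15,0,0,-36,0,15,0,0,-48,0,15,0,0,-60,0,15,0,0,-72,0,15,0,0,-84,0,15,0,0,-96,0,15,0,0,-108,0,15,0,0,-117,0])

```text
clock: 26.35
eef_pos: [475.9, 350.6, 17.6]
orientation: [0.578, 0.816, 0.0, -0.001]
contact_force: [-7.8, 6.3, 21.0]
width: 15.2
```

Emit:
move_arm(moves=[15,0,0,-1,0,15,0,0,-1,0,15,0,0,-1,0,40,0,0,-1,0,40,0,0,-1,0,40,0,0,-1,0,45,0,0,-1,0,45,0,0,10,0,45,0,0,40,0,45,0,0,80,0])

```text
clock: 27.18
eef_pos: [474.5, 348.0, 97.4]
orientation: [0.578, 0.816, -0.003, -0.001]
contact_force: [1.5, -0.4, -0.4]
width: 41.7
```

```bash
python3 nuts.py
```

```text
[478.36761232 352.87465353 106.99066811] [1.29656358 3.39065123 3.80440764] 41.44698370852797
[]
```

Emit:
move_arm(moves=[45,0,0,40,0,45,0,0,80,0,45,0,0,120,0,45,0,0,160,0,45,0,-30,190,-4,45,0,-65,210,-8,45,0,-105,220,-12,45,0,-145,220,-16,45,0,-185,220,-20,45,0,-225,220,-24])

```text
clock: 28.07
eef_pos: [476.0, 123.3, 319.5]
orientation: [0.736, 0.677, 0.0, 0.001]
contact_force: [1.5, 0.3, 0.6]
width: 41.1
```

Emit:
move_arm(moves=[45,0,-40,0,-4,45,0,-80,0,-8,45,0,-120,0,-12,45,0,-160,0,-16,45,0,-200,0,-20,45,0,-240,0,-24,45,0,-280,0,-28,45,0,-320,0,-32,45,0,-360,0,-36,45,0,-400,0,-40])

```text
clock: 28.9
eef_pos: [475.9, -276.8, 319.6]
orientation: [0.923, 0.384, -0.0, 0.001]
contact_force: [1.1, -0.2, 0.6]
width: 41.1
```

```bash
python3 nuts.py
python3 - <<'E'
from h import *
t=cap("top");c=cap("side");r=lambda I,s:cv2.resize(I,s,interpolation=cv2.INTER_CUBIC)
cv2.imwrite("pics/end.png",np.vstack([r(t["pixels"][165:250,110:350],(800,283)),np.hstack([r(c["pixels"][140:270,100:240],(330,306)),r(c["pixels"][130:227,240:340],(330,306)),np.zeros((306,140,3),np.uint8)])]))
h=cv2.cvtColor(t["pixels"],cv2.COLOR_BGR2HSV)
for v in range(190,214,1): print(v,"".join("#" if a<18 and b>80 else "." for a,b in h[v,290:325,:2]))
E
```

```text
[ 473.97157938 -287.36224961  318.75040341] [ 0.47592845 -8.26046139  0.12980042] 41.24867263752582
[(138, [306.9, 201.9]), (331, [251.1, 210.3])]
190 ...................................
191 ...................................
192 ...................................
193 ...................................
194 ...................................
195 ...........####....................
196 ..........#######..................
197 .........########.....##...........
198 ........#########...#####..........
199 ........##########.#######.........
200 ........###################........
201 ........########..#########........
202 ........######.....#######.........
203 ........#####......#######.........
204 .........###........#####..........
205 .........###.........###...........
206 ..........##........####...........
207 ..........#.........#####..........
208 ...................######..........
209 ............###...#######..........
210 .............####.######...........
211 ...............#######.............
212 ...................................
213 ...................................
```

Run:
```python
from h import *
np.set_printoptions(precision=1,suppress=True)
for n in("side","top"):
    I=cap(n)["pixels"];I0=cv2.imread(f"pics/{n}0.png")
    W={"side":dict(mill=(232,145,256,195),spice=(260,146,282,182),full=(244,182,282,238),jarbase=(292,206,328,222),scoop=(115,215,212,268)),
       "top":dict(mill=(263,118,290,150),spice=(298,112,322,140),full=(233,192,270,230),scoop=(118,172,212,224))}[n]
    for k,(a,b,c,d) in W.items():
        r=cv2.matchTemplate(I[b-12:d+12,a-12:c+12],I0[b:d,a:c],cv2.TM_CCOEFF_NORMED);_,v,_,l=cv2.minMaxLoc(r);print(n,k,np.array(l)-12,round(v,3))
    f=lambda J:(lambda h:((h[...,0]<17)&(h[...,1]>95)&(h[...,2]>70)).astype(np.uint8))(cv2.cvtColor(J,cv2.COLOR_BGR2HSV))
    nw=cv2.morphologyEx(f(I)&(1-cv2.dilate(f(I0),np.ones((3,3)))),cv2.MORPH_OPEN,np.ones((2,2)));m,l,st,ce=cv2.connectedComponentsWithStats(nw)
    print(" new brown",[(int(st[i,4]),ce[i].round().tolist()) for i in range(1,m) if st[i,4]>8])
    if n=="side":
        g=cv2.cvtColor(I,cv2.COLOR_BGR2HSV)
        for v in range(188,222,2): print(v,"".join("#" if 5<=a<24 and 36<b<62 else "." for a,b in g[v,290:330,:2]))
s=status.observe();print(s["clock"],s["contact_force"])
```

```text
side mill [0 0] 0.996
side spice [0 0] 0.996
side full [0 0] 0.996
side jarbase [0 1] 0.874
side scoop [0 0] 0.869
 new brown [(18, [506.0, 213.0])]
188 ..#.....................................
190 ..#.....................................
192 ..#.....................................
194 ..#.............................#.......
196 ................................#.......
198 ..#.....................................
200 .#......................................
202 .#..............##.#...........#........
204 .##..........#...#.#..#.................
206 ##......................#..#...#.#...#..
208 .#..............#...###.#......#........
210 ##..................##.........###......
212 .#.....................................#
214 ..............................#.#..#....
216 ..............................#.........
218 ......##...............................#
220 ..........#............##...#...........
top mill [0 0] 0.998
top spice [0 0] 1.0
top full [0 0] 1.0
top scoop [0 0] 0.735
 new brown [(65, [303.0, 201.0]), (72, [313.0, 205.0])]
29.15 [0.3 0.6 0.8]
```

```bash
python3 -c "
from workcell import bot,status
print(bot.job_done(), status.observe()['clock'])"
```

```text
the job is handed in; nothing more can be done
the job is handed in; nothing more can be done
```

The job is handed in after about 29 s of the 69 s allowed. The funnel sits in the empty jar, the walnuts were poured through it, and the scoop is back in its old spot.

**How it went:** I gripped the funnel by its handle, turned it a quarter turn and seated it in the jar. I carried the scoop level over the funnel. The moves cannot tilt the tool, so I eased the grip slightly and let the scoop pivot mouth-down to about 30–35°, then shook it. I pressed the scoop level again on the worktop, let go and moved the arm clear.

**Last checks:**
- **Scoop:** it matches its first position to the pixel in both views, and the top view shows no walnuts in it.
- **Walnuts:** they show in the jar, and I found none loose on the worktop. One small brown patch at the right edge of the side view was unexplained; I took it for furniture the arm had hidden at the start.
- **Other items:** the full jar, mill and spice jar have not moved.

**Uncertain or off plan:**
- I could not count six walnuts in the jar. About four or five could be seen from the side, and the weight change suggested about five poured, give or take one and a half. That all six are in rests on the scoop and worktop looking clear.
- The tilt stopped short of the stated 45°, and easing the grip further did not increase it.
- Pressing the scoop flat briefly read about 21 N at the wrist.
- The last picture could not be viewed because the limit was reached, so these final checks are numeric.

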